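Set up a spindle on V-blocks for a run-out check

ROBOT

A 6-joint arm with a two-finger parallel gripper is mounted at the origin on the work surface. World frame = base frame: x ahead of the robot, y to its left, z up, the work surface at z = 0. Lengths are in m, angles in rad, forces in N, time in s.
With the tool pointing down it reaches from about 0.225 to 0.875 m from the base axis. Payload 3.4 kg.
Tool frame: the origin (TCP) lies between the finger pads; the fingertips stand 22 mm ahead of it and the grasp point (between the pads) lies 3 mm ahead of it (manip.finger_overhang is the distance from the TCP to the fingertips, in m); z points along the fingers, y is the line along which they close (so a half turn about z gives the same grasp; the last joint's range is limited). The gripper opens to 85 mm and grips with 20 to 120 N. Pads are 22 mm wide; open, the fingers measure 114 mm over their backs; the gripper's body (76 mm by 85 mm) begins 54 mm behind the grasp point. The pads swing forward as they close: fully open they stand 13 mm farther back than shut.
Start: joints at [1.177, 0.276, 1.505, -0, 1.361, -0.121], TCP at [0.155, 0.554, 0.253] pointing down, gripper open.
Joint ranges: [-2.89, 2.89], [-0.75, 2.08], [0.22, 2.7], [-1.18, 4.32], [0.11, 2.71], [-2.7, 2.7]. Speed limits (rad/s): [2.57, 2.57, 3.14, 3.14, 3.14, 3.14].

INTERFACE

Orientations are given as a unit quaternion [w, x, y, z].
In Python, from rig import get_state, eyes, order, manip gives the robot as it stands.
- The arm moves only by the tool drive_tool, never from a script. Its argument "rows" is a list of rows, each a list of 4 numbers: the shift along the tool's x, y, z in units of 25 mm (1.0 is 25 mm), then the turn about the tool's z in units of 6 degrees (1.0 is 6 degrees). A call has exactly 8 rows; each row is the pose to reach, as a shift and turn from the pose commanded when the call began, along the tool's axes at that moment; what a row does not reach only later rows make up. A row lasts 1/12 s, in which the tool goes at most 41.7 mm and 7.16 degrees, less where a joint would pass 70% of its speed; a pose out of reach is approached as far as the arm can. A call with a gripper value outside its range is refused whole. "grip" is the finger opening in mm, from 0 to 85.4, set as the call begins (left out, the last holds). The fingers move at their own pace and stop on an object; "newtons" is the grip in N (left out, the last holds). Time passes only in rows, so rows that repeat a pose let the fingers close, or fill a call up. It gives the time, the measured TCP pose, the force, the opening and the grip force at its end, in the units of the state.
- get_state(): the state, without advancing time (a new reading comes with each control period).
- eyes.get_image(name): name is "side" or "top"; returns (picture, depth): 400x640x3 uint8, red, green, blue; 400x640 float32, m along the optical axis (not along the pixel's ray), 0 where there is no reading.
- eyes.camera_info(name): a dict with "fx", "fy", "cx", "cy" (pixels), "R" (3x3) and "t" (3): a world point X has camera coordinates R X + t. Camera axes: x right, y down, z forward; pixel columns grow to the right and rows downward; lengths in m; the calibration is good to about 2 mm. A picture is of the moment at which its call begins. camera_info takes no time and is no camera call.
- order.sign_off(): hands the job in; it is judged then, once.
The state is a dict: "clock": time; "qpos": joint angles; "qd": joint speeds; "effort": joint torques, N m; "position": TCP position; "ee_rot": TCP orientation; "contact_force": force on the tool from outside, world axes, zero at the start; "moment": the same for the moment, N m; "width": finger opening in m; "gripper_force": force on a finger pad.
Only numpy, scipy, OpenCV 4.12 (cv2) and the standard library are available. Lean on these libraries where they do the work, as an engineer would, in place of code of your own. Each camera call takes 0.05 s, during which the arm holds its last target. There are 200 camera calls.

TASK

Set up the granite surface plate for a run-out check of the spindle: stand the two V-blocks on the plate and lower the spindle gently into them so that it lies level along the plate, in line with the red end stop, its plain end up to the stop (touching or within a centimetre), the narrow block in the middle of the short journal and the wide block in the middle of the long journal. Set the dial gauge down gently on the plate behind the spindle, on the side away from the robot, with its stylus over the middle of the spindle's thick body. Do not tip the gauge, and leave the tin, the grinding wheel and the spanner where they are.

Things in the scene. Friction and masses are not known exactly. Their poses are not given: they have to be found in the camera images.
- plate: Surface plate on which the check is set up: dark granite slab fixed to the bench, 200 (its x, front to back) x 340 (its y, its length) x 50 mm high. Origin: centre of its underside, so its top is at z = 50 mm. Its +x side is the far side, away from the robot.
- stop: End stop fixed on the plate near its left or right end (45 mm in front of the plate's centre line): red square post 24 x 24 mm, 64 mm high, on a black foot 36 x 36 x 10 mm. On both y faces a steel button, 41 mm above the plate, its face 15 mm from the post's axis. Origin: centre of its underside, on the plate's top; axes parallel to the plate's.
- spindle: Loose steel spindle 210 mm long, 0.6 kg, lying in the cradle. Origin: on its axis, middle of the thick body; y axis to the threaded end (may be rolled about y). Along y, mm: plain end dia 16, -86 to -66; collar dia 30, to -60; short bright journal dia 20, to -28; dark thick body dia 30, to 28 (grip here); long bright journal dia 20, to 84; flange dia 34, to 90; brass thread dia 14, to 124.
- cradle: Wooden storage cradle fixed to the bench, left or right of the plate: board 62 x 170 x 10 mm with two notched uprights 46 wide, 14 thick, 48 mm high, which carry the spindle by the middle of its journals, axis 45 mm above the bench. Origin: on the bench below the spindle's origin; y axis along the spindle, to the threaded end.
- v_wide: Loose wide V-block, bright steel, blue enamel on end faces and top lands, 0.5 kg: 50 mm across the V (its x), 40 mm along the V (its y), 45 mm high. 90 degree V open to the top, 36 mm wide there, root at 27 mm: a 20 mm journal lies in it with its axis 41 mm above the underside. Origin: centre of underside. Same either way round. Grip across the 50 mm, 10 to 20 mm below the top.
- v_narrow: Loose narrow V-block, all bare bright steel, 0.24 kg: like the wide one in every size and axis, but only 18 mm long along the V (its y). Origin: centre of underside.
- gauge: Loose dial gauge on a stand, 0.8 kg. Dark base 56 (x) x 48 (y) x 44 mm, red knob on its -x face; upright round post dia 14 mm at its middle, top at 194 mm, free to grip above 140 mm. An arm at 120 mm height carries to -x the white dial (dia 44) with a stylus pointing down, tip at x -85, y 0, z 64 mm: 8 mm above the thick body of the seated spindle. Origin: centre of underside.
- tin: Small round tin with a blue lid, 42 mm diameter, 28 mm high, standing on the plate at the end away from the stop. Origin: centre of its underside. Not to be moved.
- wheel: Grinding wheel lying flat on the bench, red-brown disc 100 mm diameter, 20 mm thick. Origin: centre of its underside. Not to be moved.
- spanner: Steel spanner lying flat on the bench, 160 mm long. Origin: middle of its underside. Not to be moved.
Things that resemble listed ones, but are neither listed nor needed, are in the scene too. Several things have the shape of the spindle; the one meant has the colours described above.

How it is judged:
At the end, for the whole second after the job is handed in: Blocks and gauge upright on the plate; short journal centred on narrow block (8 mm), long one on wide block (9 mm); spindle seated level, along plate (0.12 rad), 12 mm sideways and 12 mm endways of the stop; gauge behind, stylus over body's middle (12 mm across, 14 along); released, at rest (z of v_wide in the frame of plate between 0.046 and 0.054 m and angle between each of v_wide, v_narrow, gauge's own z axis and vertical below 0.05 rad and z of v_narrow in the frame of plate between 0.046 and 0.054 m and z of gauge in the frame of plate between 0.046 and 0.054 m and y of v_narrow in the frame of spindle between -0.052 and -0.036 m and y of v_wide in the frame of spindle between 0.047 and 0.065 m and z of spindle in the frame of plate between 0.087 and 0.095 m and angle between spindle's own y axis and vertical between 1.53 and 1.612 rad and angle between the y axis of spindle and the y axis of plate, either way round below 0.12 rad and x of spindle in the frame of stop between -0.012 and 0.012 m and horizontal distance between spindle and stop below 0.114 m and x of gauge in the frame of plate above 0.015 m and x of spindle in the frame of gauge between -0.097 and -0.073 m and y of spindle in the frame of gauge between -0.014 and 0.014 m and linear speed of each of v_wide, v_narrow, spindle, gauge below 0.02 m/s); the robot touches nothing.
It fails at once if the tin, the grinding wheel or the spanner is moved by more than 20 mm (distance of any of tin, wheel, spanner from where it was at the start of the episode above 0.02 m).
It fails at once if the dial gauge is tipped by more than about 25 degrees (angle between gauge's own z axis and vertical above 0.45 rad).
It fails at once if the spindle is dropped into the V-blocks (faster than 0.35 m/s within the last 15 mm above its seat) (horizontal distance between spindle and plate below 0.13 m and z of spindle in the frame of plate below 0.106 m and linear speed of spindle above 0.35 m/s).
It fails at once if the dial gauge is dropped onto the plate (faster than 0.35 m/s within the last 15 mm) (horizontal distance between gauge and plate below 0.13 m and z of gauge in the frame of plate below 0.065 m and linear speed of gauge above 0.35 m/s).
It also fails if it takes over 102 s, if anything falls off the work surface, if the arm or the gripper's body presses on something with over 40 N, if the wrist force passes 120 N, or if a joint passes its speed limit or range.

## Working session

There is one attempt and no reset: what is moved stays moved. The work goes in short steps, Python scripts to look and compute and a tool call to move; the robot and the scene stay as the last step left them, time stands still between calls to the robot, and variables do not carry over. Pictures are saved under pics/ and viewed, at most 14 in all, crops included, and the job is handed in when it is done.

Besides the shell and the picture viewer there is one more tool, called after "Call:" by a JSON object that holds its "op" and its "data". drive_tool: Moves the arm, as the interface text tells. Its arguments: {"type":"object","properties":{"rows":{"type":"array","items":{"type":"array","items":{"type":"number"}}},"grip":{"type":"number"},"newtons":{"type":"number"}},"required":["rows"]}

```bash
mkdir -p pics; ls; python3 - <<'E'
from rig import get_state, eyes, order, manip
import cv2, numpy as np
for n in("top","side"):
    p,d=eyes.get_image(n); cv2.imwrite(f"pics/{n}0.png",p[...,::-1]); np.save(f"{n}0.npy",d)
    c=eyes.camera_info(n); print(n,c)
print(get_state(), manip.finger_overhang)
E
```

```text
pics
top {'fx': 382.6850566813965, 'fy': 382.6850566813965, 'cx': 324.8215315325156, 'cy': 200.28773343389832, 'R': array([[-1.76232595e-02, -9.99844660e-01, -2.75218322e-04],
       [-9.97779818e-01,  1.76045446e-02, -6.42301726e-02],
       [ 6.42250402e-02, -8.57337710e-04, -9.97935073e-01]]), 't': array([0.18331355, 0.49358942, 1.31786241])}
side {'fx': 365.2514617728954, 'fy': 365.2514617728954, 'cx': 322.8140174577746, 'cy': 204.08905908085177, 'R': array([[ 0.77352296, -0.63356614,  0.01600522],
       [-0.32421275, -0.41727939, -0.84897821],
       [ 0.5445625 ,  0.65151505, -0.52818541]]), 't': array([-0.27479588,  0.27214688,  0.76193571])}
{'clock': 0.1, 'qpos': array([ 1.17698385e+00,  2.76552134e-01,  1.50602771e+00, -2.06771069e-05,
        1.36070125e+00, -1.20993653e-01]), 'qd': array([ 0.00039558, -0.0018277 , -0.00391011,  0.0011206 , -0.0009732 ,
       -0.00029438]), 'effort': array([ 2.73140271e-03, -4.17707455e+01, -2.46402311e+01, -1.68760985e-04,
        5.69779470e-03, -7.27724142e-06]), 'position': array([0.15476903, 0.5533188 , 0.25250612]), 'ee_rot': array([-2.05136603e-04,  1.35984573e-01,  9.90710595e-01, -8.18979486e-04]), 'contact_force': array([-0.29893196,  0.89174656,  0.03511121]), 'moment': array([-0.03949186,  0.00863411,  0.02869116]), 'gripper_force': 0.0, 'width': 0.08531020216899658} 0.022
```

View pics/top0.png

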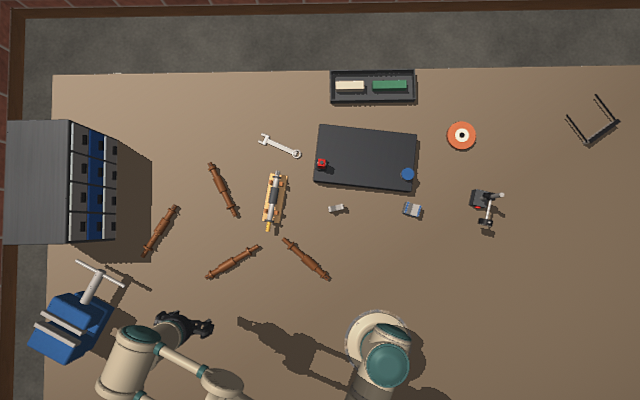

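View pics/side0.png

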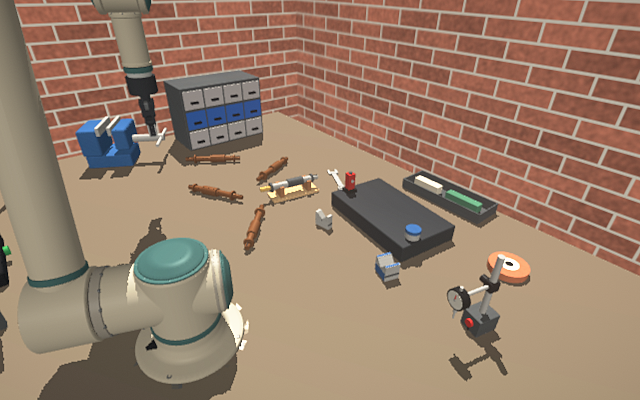

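The top view shows five spindle-shaped things: four all-brown ones at (222,188), (160,230), (233,261) and (305,258), and a steel one in the wooden cradle at (273,200). The steel one fits the description: bright journals, dark body and brass thread. Also visible:
- plate at (365,158), with the stop at (321,163) and the tin at (407,174)
- narrow block at (337,208) and wide block at (412,210)
- gauge at (483,203), wheel at (461,135) and spanner at (280,146)

I'll enlarge these to confirm.

```bash
python3 - <<'E'
import cv2
t=cv2.imread("pics/top0.png"); s=cv2.imread("pics/side0.png")
def crop(im,x0,y0,w,h,k,n): cv2.imwrite(n,cv2.resize(im[y0:y0+h,x0:x0+w],None,fx=k,fy=k,interpolation=cv2.INTER_CUBIC))
crop(t,250,160,100,75,8,"pics/ta.png")
crop(t,395,160,120,75,6.6,"pics/tb.png")
crop(s,250,150,160,120,5,"pics/sa.png")
crop(t,300,115,130,85,6,"pics/tc.png")
E
```

```text
(no output)
```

View pics/ta.png

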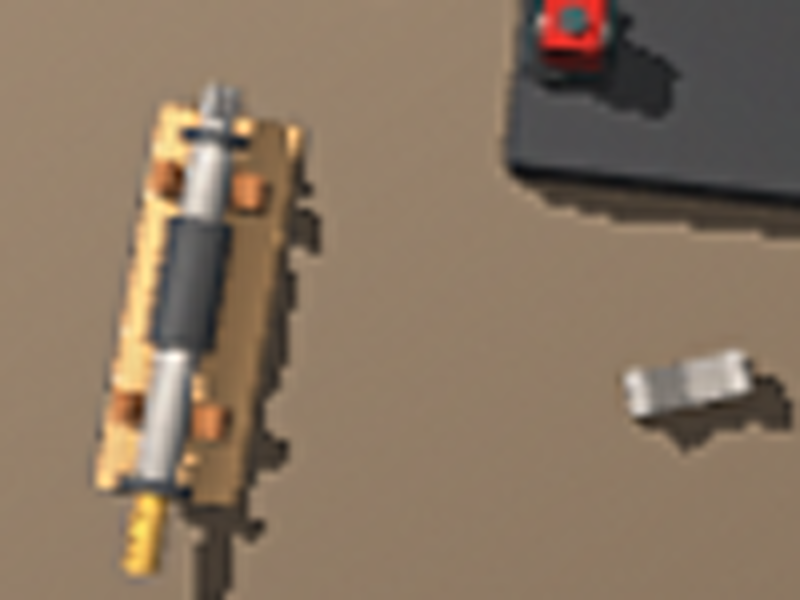

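View pics/tb.png

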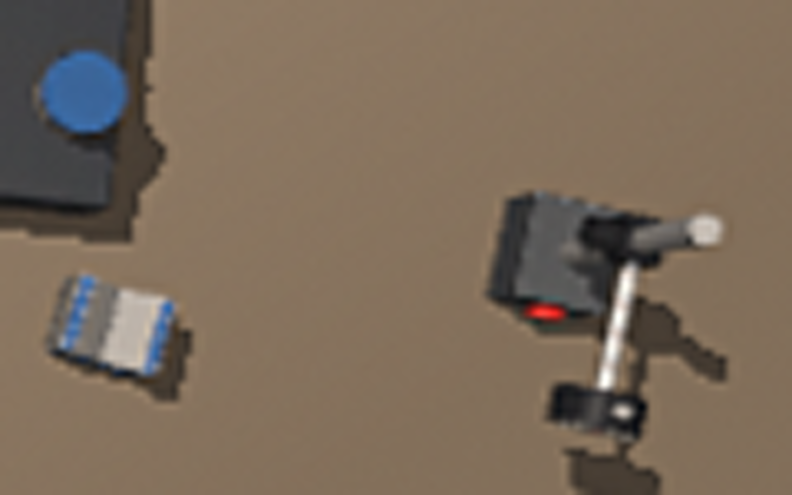

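View pics/sa.png

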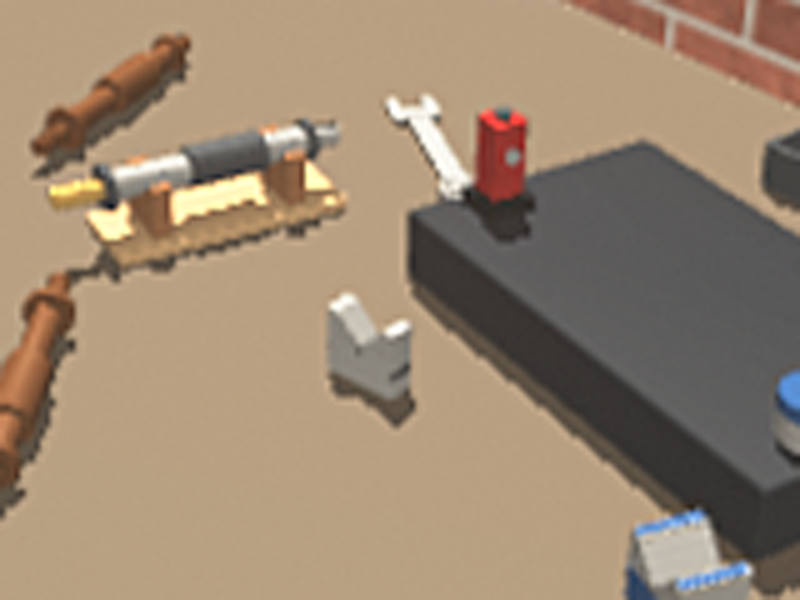

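View pics/tc.png

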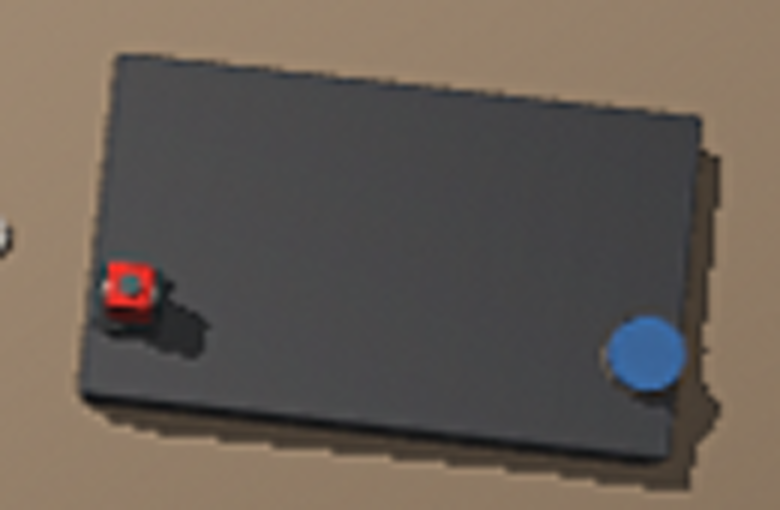

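The crops confirm that the cradle spindle is the one meant: dark body, bright journals, thread toward the robot at crop (143,545), plain end at (220,95). The narrow bare block is at top (336,208) and the wide blue one at (412,210). The gauge's arm points roughly toward the robot. Next I'll combine pixel triangulation with depth.

```bash
cat > h.py <<'E'
import numpy as np, cv2
from rig import get_state, eyes
C={n:eyes.camera_info(n) for n in("top","side")}
def cloud(n,d):
    c=C[n]; v,u=np.mgrid[:400,:640]
    P=np.stack([(u-c["cx"])/c["fx"]*d,(v-c["cy"])/c["fy"]*d,d],-1)
    W=(P-c["t"])@c["R"]; W[d<=0]=np.nan; return W
def plane(n,u,v,z):   # pixel -> world at height z
    c=C[n]; r=c["R"].T@[(u-c["cx"])/c["fx"],(v-c["cy"])/c["fy"],1]; o=-c["R"].T@c["t"]
    return o+r*(z-o[2])/r[2]
def tri(ut,us):
    A=[];b=[]
    for n,p in(("top",ut),("side",us)):
        c=C[n]; r=c["R"].T@[(p[0]-c["cx"])/c["fx"],(p[1]-c["cy"])/c["fy"],1]; r/=np.linalg.norm(r)
        M=np.eye(3)-np.outer(r,r); A.append(M); b.append(M@(-c["R"].T@c["t"]))
    return np.linalg.solve(sum(A),sum(b))
def box(W,lo,hi,z0,z1):
    m=(W[...,2]>z0)&(W[...,2]<z1)&(W[...,0]>lo[0])&(W[...,0]<hi[0])&(W[...,1]>lo[1])&(W[...,1]<hi[1]); return W[m],m
E
python3 - <<'E'
from h import *
np.set_printoptions(precision=4,suppress=True)
k=lambda x0,y0,s,p:((p[0]+.5)/s-.5+x0,(p[1]+.5)/s-.5+y0)
# triangulated
T=lambda a,b,n:print(n,tri(a,b))
T(k(250,160,8,(572,20)),k(250,150,5,(503,113)),"stoptop")
T(k(250,160,8,(190,285)),k(250,150,5,(229,150)),"spindle body")
T(k(250,160,8,(632,378)),k(250,150,5,(343,300)),"narrow land L")
T(k(250,160,8,(742,362)),k(250,150,5,(400,327)),"narrow land R")
T(k(300,115,6,(118,57)),k(250,150,5,(640,143)),"plate TL")
T(k(300,115,6,(84,390)),k(250,150,5,(412,215)),"plate BL")
W={n:cloud(n,np.load(n+"0.npy")) for n in C}
for n in W:
    w=W[n]
    def rect(nm,u,v,r,z0,z1):
        c=plane("top",u,v,(z0+z1)/2); P,_=box(w,c[:2]-r,c[:2]+r,z0,z1)
        if len(P)<4: print(n,nm,len(P));return
        q=cv2.minAreaRect((P[:,:2]*1000).astype(np.float32)); print(n,nm,len(P),"mean",P.mean(0),"rect",np.round(q[0],1),np.round(q[1],1),round(q[2],1),"z pct",np.percentile(P[:,2],[5,50,95]))
    rect("bench",360,250,.05,-.02,.02)
    rect("plate",365,158,.25,.046,.056)
    rect("stop",321,163,.035,.1,.13)
    rect("body",273,200,.03,.052,.07)
    rect("spindle",273,200,.12,.05,.07)
    rect("narrow",337,208,.05,.038,.06)
    rect("narrowall",337,208,.05,.008,.06)
    rect("wide",412,210,.05,.038,.06)
    rect("wideall",412,210,.05,.008,.06)
    rect("gbase",484,200,.06,.035,.055)
    rect("gpost",500,195,.06,.15,.23)
    rect("gtop",500,195,.06,.185,.23)
    rect("garm",490,205,.1,.11,.125)
    rect("tin",407,174,.04,.07,.09)
E
```

```text
stoptop [0.6155 0.1844 0.1138]
spindle body [0.5165 0.3483 0.0503]
narrow land L [0.4716 0.163  0.0408]
narrow land R [0.4773 0.1162 0.0435]
plate TL [0.7584 0.1899 0.0442]
plate BL [0.5666 0.2119 0.044 ]
top bench 834 mean [ 0.3213  0.0549 -0.0011] rect [321.2  54.4] [98.9 98.3] 89.0 z pct [-0.0058 -0.001   0.0033]
top plate 4802 mean [0.6408 0.0355 0.0497] rect [599.3  27.6] [369.3 298.8] 86.3 z pct [0.0465 0.0495 0.0536]
top stop 59 mean [0.6136 0.1856 0.1129] rect [614.5 186.7] [23.  24.1] 89.0 z pct [0.1056 0.1139 0.1174]
top body 110 mean [0.5014 0.3527 0.0564] rect [496.7 353.1] [27. 60.] 83.2 z pct [0.0522 0.0558 0.0622]
top spindle 305 mean [0.5046 0.3525 0.0551] rect [495.5 353.8] [ 30.8 208.3] 78.8 z pct [0.0506 0.0548 0.0618]
top narrow 37 mean [0.4696 0.1416 0.0433] rect [469.9 140. ] [17.3 49.4] 11.7 z pct [0.0392 0.0434 0.0481]
top narrowall 83 mean [0.4695 0.1396 0.0365] rect [469.8 140.2] [18.  49.7] 10.6 z pct [0.0215 0.0373 0.0464]
top wide 91 mean [ 0.4599 -0.122   0.0435] rect [ 460.6 -121.9] [51. 39.] 71.4 z pct [0.0386 0.0435 0.0483]
top wideall 207 mean [ 0.46
[... 1501 characters left out ...]
 [0.0386 0.0424 0.0447]
side wideall 458 mean [ 0.4536 -0.1288  0.0301] rect [ 458.4 -126.1] [52.8 43.1] 71.4 z pct [0.0117 0.0314 0.0439]
side gbase 470 mean [ 0.486  -0.3644  0.0419] rect [ 491.2 -361.9] [48.9 57.5] 78.1 z pct [0.0371 0.042  0.0464]
side gpost 170 mean [ 0.4886 -0.3626  0.1747] rect [ 491.1 -361.7] [14.5 13.3] 41.7 z pct [0.1528 0.1755 0.1924]
side gtop 53 mean [ 0.4902 -0.362   0.1905] rect [ 491.5 -361.4] [14.  12.3] 35.3 z pct [0.186  0.1915 0.1929]
side garm 345 mean [ 0.4428 -0.3509  0.119 ] rect [ 450.8 -349.1] [ 44.1 105.7] 77.0 z pct [0.1115 0.1199 0.1241]
side tin 136 mean [ 0.5726 -0.1068  0.0755] rect [ 575.  -106.1] [38.3 41.7] 67.8 z pct [0.072  0.0759 0.0779]
```

```bash
python3 - <<'E'
from h import *
np.set_printoptions(precision=4,suppress=True)
W={n:cloud(n,np.load(n+"0.npy")) for n in C}
for n in W:
    w=W[n]
    P,m=box(w,(.45,-.2),(.8,.24),.043,.057)
    l,lab,st,ce=cv2.connectedComponentsWithStats(cv2.morphologyEx(m.astype(np.uint8),cv2.MORPH_OPEN,np.ones((5,5))))
    i=1+st[1:,4].argmax(); Q=w[lab==i]; q=cv2.minAreaRect((Q[:,:2]*1000).astype(np.float32)); print(n,"plate",q, "z",np.median(Q[:,2]))
    for nm,lo,hi,z0 in(("spindle",(.38,.29),(.62,.41),.05),("spinMid",(.46,.3),(.55,.41),.05)):
        P,_=box(w,lo,hi,z0,.07); c=P[:,:2].mean(0); v=np.linalg.svd(P[:,:2]-c)[2][0] if len(P)<3000 else 0
        t=(P[:,:2]-c)@v; print(n,nm,c,"ang",np.degrees(np.arctan2(v[1],v[0])),t.min(),t.max())
# pixel based spindle ends and body limits in top at axis height
k=lambda p:((p[0]+.5)/8-.5+250,(p[1]+.5)/8-.5+160)
for p in((220,88),(143,572),(205,218),(183,350)): print(p,plane("top",*k(p),.05))
# plate top-face corners in top
k=lambda p:((p[0]+.5)/6-.5+300,(p[1]+.5)/6-.5+115)
for p in((118,57),(700,118),(668,447),(84,390),(131,284)): print(p,plane("top",*k(p),.05 if p[0]!=131 else .114))
k=lambda p:((p[0]+.5)/5-.5+250,(p[1]+.5)/5-.5+150)
for p in((640,143),(412,215),(762,492),(501,113)): print("side",p,plane("side",*k(p),.05 if p[0]!=501 else .114))
for p in((336,130),(50,195),(268,148),(187,168)): print("side sp",p,plane("side",*k(p),.048))
E
```

```text
top plate ((640.4307250976562, 35.72779846191406), (340.18475341796875, 200.4176025390625), 82.55545806884766) z 0.049232390973987766
top spindle [0.5046 0.3525] ang 169.0174667842684 -0.09496268578095647 0.11333927016673424
top spinMid [0.5074 0.352 ] ang 169.41625163681383 -0.04234907564607449 0.04797779663225875
side plate ((638.2109985351562, 33.035308837890625), (342.1149597167969, 203.03338623046875), 82.2739028930664) z 0.047809263189203345
side spindle [0.5022 0.3457] ang 169.32497413696692 -0.09297164233234269 0.10638759850274336
side spinMid [0.5071 0.344 ] ang 168.09892551815514 -0.0424537511043794 0.04614557811874256
(220, 88) [0.5991 0.3358 0.05  ]
(143, 572) [0.3938 0.3703 0.05  ]
(205, 218) [0.5435 0.3427 0.05  ]
(183, 350) [0.4874 0.3526 0.05  ]
(118, 57) [0.7575 0.1891 0.05  ]
(700, 118) [ 0.7162 -0.1433  0.05  ]
(668, 447) [ 0.5276 -0.1189  0.05  ]
(84, 390) [0.5659 0.2117 0.05  ]
(131, 284) [0.6155 0.1835 0.114 ]
side (640, 143) [0.749 0.183 0.05 ]
side (412, 215) [0.5596 0.2041 0.05  ]
side (762, 492) [ 0.5174 -0.1218  0.05  ]
side (501, 113) [0.6147 0.1847 0.114 ]
side sp (336, 130) [0.5969 0.3293 0.048 ]
side sp (50, 195) [0.3917 0.3713 0.048 ]
side sp (268, 148) [0.5433 0.3369 0.048 ]
side sp (187, 168) [0.4832 0.3471 0.048 ]
```

```bash
cat > plan.py <<'E'
import sys; from h import *
# usage: plan.py x,y,z,phi ... (m, deg) ; prints shift/turn units of each leg from the previous waypoint
s=get_state(); w,a,b,c=s["ee_rot"]
X=np.array([1-2*(b*b+c*c),2*(a*b+w*c)]); cur=[*s["position"],np.degrees(np.arctan2(X[1],X[0]))]
print("now",round(s["clock"],2),np.round(cur,4),"w",round(s["width"],4),"F",np.round(s["contact_force"],1))
for g in sys.argv[1:]:
    g=[float(v) for v in g.split(",")]; p=np.radians(cur[3]); d=np.subtract(g[:3],cur[:3])
    ex=[np.cos(p),np.sin(p)]; ey=[np.sin(p),-np.cos(p)]; t=-((g[3]-cur[3]+180)%360-180)
    print(g,"->",np.round([d[:2]@ex/.025,d[:2]@ey/.025,-d[2]/.025,t/6],2)); cur=g
E
python3 plan.py .46,-.124,.18,161.5 .46,-.124,.033,161.5 .46,-.124,.2,161.5 .5927,.0229,.2,82.5 .5927,.0229,.0845,82.5
```

```text
now 0.1 [1.548000e-01 5.533000e-01 2.525000e-01 1.643689e+02] w 0.0853 F [-0.3  0.9  0. ]
[0.46, -0.124, 0.18, 161.5] -> [-19.06 -22.8    2.9    0.48]
[0.46, -0.124, 0.033, 161.5] -> [ 0.    0.    5.88 -0.  ]
[0.46, -0.124, 0.2, 161.5] -> [ 0.    0.   -6.68 -0.  ]
[0.5927, 0.0229, 0.2, 82.5] -> [-3.17  7.26 -0.   13.17]
[0.5927, 0.0229, 0.0845, 82.5] -> [ 0.    0.    4.62 -0.  ]
```

Call:
{"op": "drive_tool", "data": {"rows": [[-0.5,-0.6,0,0],[-1.4,-1.7,0,0],[-2.4,-2.9,0,0],[-3.4,-4.1,0,0],[-4.4,-5.3,0,0],[-5.4,-6.5,0,0],[-6.4,-7.7,0,0],[-7.4,-8.9,0,0]], "grip": 85, "newtons": 60}}

```text
clock: 0.77
position: [0.2731, 0.2878, 0.2531]
ee_rot: [-0.0, 0.136, 0.991, -0.0]
contact_force: [1.1, -0.2, 0.4]
width: 0.0849
gripper_force: 0.0
```

Call:
{"op": "drive_tool", "data": {"rows": [[-1,-1.2,0,0],[-2,-2.4,0,0],[-3,-3.6,0,0],[-4,-4.8,0,0],[-5,-6,0.2,0.1],[-6,-7.2,0.4,0.2],[-7,-8.4,0.6,0.3],[-8,-9.6,0.8,0.5]]}}

```text
clock: 1.43
position: [0.4011, 0.0027, 0.233]
ee_rot: [0.0, 0.162, 0.987, 0.0]
contact_force: [0.8, 1.5, -0.0]
width: 0.085
gripper_force: 0.0
```

```bash
python3 plan.py .46,-.124,.1,161.5 .46,-.124,.033,161.5
```

```text
now 1.43 [4.011000e-01 2.700000e-03 2.330000e-01 1.612974e+02] w 0.085 F [ 0.8  1.5 -0. ]
[0.46, -0.124, 0.1, 161.5] -> [-3.86 -4.05  5.32 -0.03]
[0.46, -0.124, 0.033, 161.5] -> [ 0.    0.    2.68 -0.  ]
```

Batched calls run in order, so I'll use that where it's safe.

Call:
{"op": "drive_tool", "data": {"rows": [[-0.9,-1,0.5,0],[-1.9,-2,1.2,0],[-2.9,-3,2.2,0],[-3.86,-4.05,3.2,0],[-3.86,-4.05,4.6,0],[-3.86,-4.05,6,0],[-3.86,-4.05,7.2,0],[-3.86,-4.05,8,0]]}}

```text
clock: 2.1
position: [0.4582, -0.1217, 0.0302]
ee_rot: [-0.002, 0.162, 0.987, 0.001]
contact_force: [-0.2, 0.6, -0.0]
width: 0.0851
gripper_force: 0.0
```

Call:
{"op": "drive_tool", "data": {"rows": [[0,0,0,0],[0,0,0,0],[0,0,0,0],[0,0,0,0],[0,0,0,0],[0,0,0,0],[0,0,0,0],[0,0,0,0]], "grip": 40}}

```text
clock: 2.77
position: [0.4612, -0.1224, 0.0346]
ee_rot: [0.001, 0.162, 0.987, -0.0]
contact_force: [-0.4, 1.3, 7.5]
width: 0.0492
gripper_force: 64.5
```

```bash
python3 plan.py .46,-.124,.2,161.5
```

```text
now 2.77 [ 4.612000e-01 -1.224000e-01  3.460000e-02  1.613771e+02] w 0.0492 F [-0.4  1.3  7.5]
[0.46, -0.124, 0.2, 161.5] -> [ 0.03 -0.08 -6.61 -0.02]
```

Call:
{"op": "drive_tool", "data": {"rows": [[0,0,-0.4,0],[0,0,-1.2,0],[0,0,-2.4,0],[0,0,-3.6,0.6],[0,0,-4.8,1.6],[0,0,-5.8,2.7],[0,0,-6.4,3.8],[0,0,-6.6,4.9]]}}

```text
clock: 3.43
position: [0.4611, -0.1223, 0.201]
ee_rot: [0.002, 0.41, 0.912, 0.0]
contact_force: [0.2, -0.1, -4.2]
width: 0.049
gripper_force: 63.6
```

```bash
python3 plan.py .5927,.0229,.2,82.5 .5927,.0229,.086,82.5
```

```text
now 3.43 [ 4.611000e-01 -1.223000e-01  2.010000e-01  1.316494e+02] w 0.049 F [ 0.2 -0.1 -4.2]
[0.5927, 0.0229, 0.2, 82.5] -> [0.84 7.79 0.04 8.19]
[0.5927, 0.0229, 0.086, 82.5] -> [ 0.    0.    4.56 -0.  ]
```

Call:
{"op": "drive_tool", "data": {"rows": [[0.1,0.6,0,0.8],[0.2,1.7,0,1.9],[0.4,2.9,0,3],[0.5,4.1,0,4.1],[0.6,5.3,0,5.2],[0.7,6.4,0,6.3],[0.8,7.2,0,7.4],[0.84,7.79,0,8.19]]}}

```text
clock: 4.1
position: [0.5914, 0.0259, 0.1974]
ee_rot: [-0.001, 0.751, 0.66, -0.0]
contact_force: [-0.7, 0.1, -5.2]
width: 0.0496
gripper_force: 63.5
```

Call:
{"op": "drive_tool", "data": {"rows": [[0,0,0.6,0],[0,0,1.6,0],[0,0,2.6,0],[0,0,3.4,0],[0,0,3.8,0],[0,0,4.1,0],[0,0,4.3,0],[0,0,4.3,0]]}}

```text
clock: 4.77
position: [0.5908, 0.0237, 0.0903]
ee_rot: [-0.0, 0.75, 0.661, -0.0]
contact_force: [0.7, 0.3, -3.4]
width: 0.0488
gripper_force: 63.4
```

```bash
python3 plan.py .5927,.0229,.086,82.5
```

```text
now 4.77 [5.90800e-01 2.37000e-02 9.03000e-02 8.28254e+01] w 0.0488 F [ 0.7  0.3 -3.4]
[0.5927, 0.0229, 0.086, 82.5] -> [-0.02  0.08  0.17  0.05]
```

Call:
{"op": "drive_tool", "data": {"rows": [[-0.02,0.08,0.05,0.05],[-0.02,0.08,0.1,0.05],[-0.02,0.08,0.14,0.05],[-0.02,0.08,0.18,0.05],[-0.02,0.08,0.2,0.05],[-0.02,0.08,0.2,0.05],[-0.02,0.08,0.2,0.05],[-0.02,0.08,0.2,0.05]]}}

```text
clock: 5.43
position: [0.5929, 0.023, 0.0859]
ee_rot: [0.0, 0.752, 0.66, 0.0]
contact_force: [0.3, 0.2, -4.6]
width: 0.049
gripper_force: 63.4
```

Call:
{"op": "drive_tool", "data": {"rows": [[0,0,0,0],[0,0,0,0],[0,0,0,0],[0,0,0,0],[0,0,0,0],[0,0,-0.5,0],[0,0,-1.5,0],[0,0,-2.8,0]], "grip": 75}}

```text
clock: 6.1
position: [0.5911, 0.0231, 0.1543]
ee_rot: [-0.002, 0.752, 0.66, -0.002]
contact_force: [-0.1, 1.2, 0.7]
width: 0.0751
gripper_force: 0.0
```

```bash
python3 plan.py .4697,.139,.18,11.7 .4697,.139,.033,11.7
```

```text
now 6.1 [5.91100e-01 2.31000e-02 1.54300e-01 8.25283e+01] w 0.0751 F [-0.1  1.2  0.7]
[0.4697, 0.139, 0.18, 11.7] -> [ 3.97 -5.42 -1.03 11.8 ]
[0.4697, 0.139, 0.033, 11.7] -> [ 0.    0.    5.88 -0.  ]
```

Call:
{"op": "drive_tool", "data": {"rows": [[0,0,-1,0.6],[0.5,-0.7,-2,1.7],[1.1,-1.5,-2.2,2.8],[1.7,-2.3,-2.2,3.9],[2.3,-3.1,-2,5],[2.9,-3.9,-1.8,6.1],[3.4,-4.7,-1.5,7.2],[3.97,-5.42,-1,8.3]], "grip": 85}}

```text
clock: 6.77
position: [0.471, 0.1397, 0.1817]
ee_rot: [0.0, 0.96, 0.279, 0.001]
contact_force: [-0.2, 0.3, -0.1]
width: 0.0849
gripper_force: 0.0
```

```bash
python3 plan.py .4697,.139,.033,11.7; python3 -c "
from h import *
p,d=eyes.get_image('top'); cv2.imwrite('pics/t1.png',cv2.resize(p[115:215,300:430],None,fx=6,fy=6,interpolation=cv2.INTER_CUBIC)[...,::-1])
np.set_printoptions(precision=4,suppress=True)
for n in('top','side'):
  if n=='side': p,d=eyes.get_image(n)
  P,_=box(cloud(n,d),(.55,-.03),(.64,.07),.085,.105); print(n,len(P),P.mean(0),cv2.minAreaRect((P[:,:2]*1000).astype('f4')))
"
```

```text
now 6.77 [ 0.471   0.1397  0.1817 32.3961] w 0.0849 F [-0.2  0.3 -0.1]
[0.4697, 0.139, 0.033, 11.7] -> [-0.06 -0.    5.95  3.45]
top 127 [0.5931 0.0246 0.0917] ((592.6927490234375, 25.02587890625), (40.033935546875, 49.94807052612305), 82.92284393310547)
side 112 [0.5908 0.0192 0.0904] ((590.8992919921875, 22.927831649780273), (44.18730926513672, 52.27389144897461), 84.7832260131836)
```

View pics/t1.png

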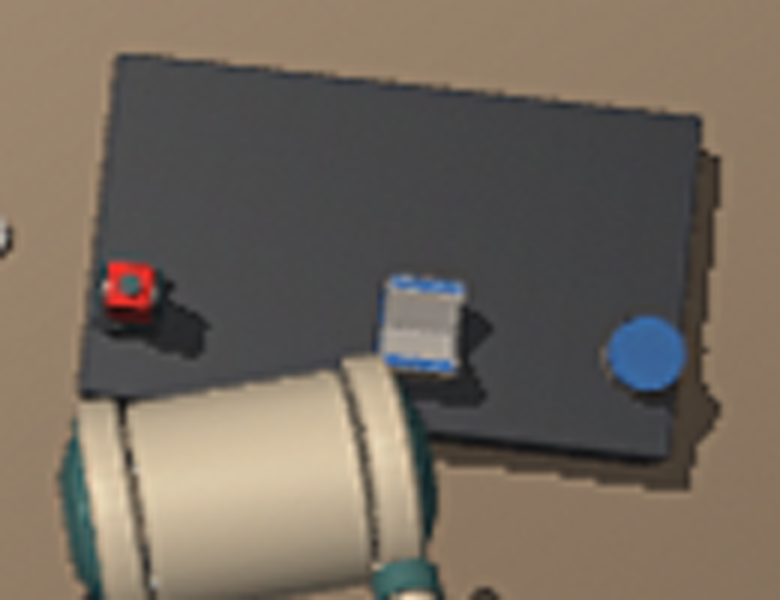

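The wide block stands upright on the plate at crop (425,322), in line with the red stop at (131,285). Next is the narrow block.

Call:
{"op": "drive_tool", "data": {"rows": [[-0.06,0,0.3,1],[-0.06,0,0.9,2.1],[-0.06,0,1.8,3.1],[-0.06,0,3,3.45],[-0.06,0,4.2,3.45],[-0.06,0,5.2,3.45],[-0.06,0,5.8,3.45],[-0.06,0,5.95,3.45]]}}

```text
clock: 7.53
position: [0.4693, 0.1375, 0.0298]
ee_rot: [0.0, 0.994, 0.105, -0.002]
contact_force: [0.4, 0.1, -0.6]
width: 0.085
gripper_force: 0.0
```

Call:
{"op": "drive_tool", "data": {"rows": [[0,0,0,0],[0,0,0,0],[0,0,0,0],[0,0,0,0],[0,0,0,0],[0,0,0,0],[0,0,0,0],[0,0,0,0]], "grip": 40}}

```text
clock: 8.2
position: [0.4718, 0.1384, 0.0337]
ee_rot: [-0.0, 0.994, 0.105, 0.002]
contact_force: [0.6, 0.3, 6.7]
width: 0.0488
gripper_force: 62.7
```

Call:
{"op": "drive_tool", "data": {"rows": [[0,0,-0.4,0],[0,0,-1.2,0],[0,0,-2.4,0],[0,0,-3.6,-0.6],[0,0,-4.8,-1.6],[0,0,-5.8,-2.7],[0,0,-6.4,-3.8],[0,0,-6.6,-4.9]]}}

```text
clock: 8.87
position: [0.4713, 0.1384, 0.2003]
ee_rot: [0.001, 0.934, 0.357, 0.003]
contact_force: [-0.3, -0.3, -2.5]
width: 0.049
gripper_force: 62.6
```

```bash
python3 plan.py .6059,.1230,.2,82.5 .6059,.1230,.087,82.5
```

```text
now 8.87 [ 0.4713  0.1384  0.2003 41.7775] w 0.049 F [-0.3 -0.3 -2.5]
[0.6059, 0.123, 0.2, 82.5] -> [ 3.6   4.05  0.01 -6.79]
[0.6059, 0.123, 0.087, 82.5] -> [ 0.    0.    4.52 -0.  ]
```

Call:
{"op": "drive_tool", "data": {"rows": [[0.2,0.3,0,-0.6],[0.7,0.8,0,-1.6],[1.3,1.4,0,-2.7],[1.9,2.1,0,-3.7],[2.5,2.8,0,-4.7],[3,3.4,0,-5.6],[3.4,3.8,0,-6.4],[3.6,4.05,0,-6.79]]}}

```text
clock: 9.53
position: [0.6061, 0.1215, 0.1966]
ee_rot: [0.0, 0.753, 0.658, 0.0]
contact_force: [0.9, 0.1, -2.1]
width: 0.0489
gripper_force: 62.5
```

Call:
{"op": "drive_tool", "data": {"rows": [[0,0,0.6,0],[0,0,1.6,0],[0,0,2.6,0],[0,0,3.4,0],[0,0,3.8,0],[0,0,4.1,0],[0,0,4.3,0],[0,0,4.3,0]]}}

```text
clock: 10.2
position: [0.6045, 0.1219, 0.0892]
ee_rot: [-0.0, 0.754, 0.657, -0.0]
contact_force: [0.3, -0.5, -2.6]
width: 0.0491
gripper_force: 62.4
```

```bash
python3 plan.py .6061,.1243,.085,82.5
```

```text
now 10.2 [ 0.6045  0.1219  0.0892 82.1756] w 0.0491 F [ 0.3 -0.5 -2.6]
[0.6061, 0.1243, 0.085, 82.5] -> [ 0.11  0.05  0.17 -0.05]
```

Call:
{"op": "drive_tool", "data": {"rows": [[0.1,0.05,0.05,-0.05],[0.1,0.05,0.1,-0.05],[0.1,0.05,0.14,-0.05],[0.1,0.05,0.17,-0.05],[0.1,0.05,0.18,-0.05],[0.1,0.05,0.18,-0.05],[0.1,0.05,0.18,-0.05],[0.1,0.05,0.18,-0.05]]}}

```text
clock: 10.87
position: [0.6062, 0.1241, 0.0851]
ee_rot: [0.0, 0.752, 0.659, 0.0]
contact_force: [-0.4, 1.0, -1.7]
width: 0.0492
gripper_force: 62.4
```

Call:
{"op": "drive_tool", "data": {"rows": [[0,0,0,0],[0,0,0,0],[0,0,0,0],[0,0,0,0],[0,0,0,0],[0,0,-0.5,0],[0,0,-1.5,0],[0,0,-2.8,0]], "grip": 75}}

```text
clock: 11.53
position: [0.6044, 0.1239, 0.1534]
ee_rot: [-0.002, 0.752, 0.659, -0.002]
contact_force: [1.0, -0.3, 0.1]
width: 0.0754
gripper_force: 0.0
```

```bash
python3 plan.py .5066,.3475,.18,-10.8 .5066,.3475,.048,-10.8
```

```text
now 11.53 [ 0.6044  0.1239  0.1534 82.4638] w 0.0754 F [ 1.  -0.3  0.1]
[0.5066, 0.3475, 0.18, -10.8] -> [ 8.35 -5.05 -1.06 15.54]
[0.5066, 0.3475, 0.048, -10.8] -> [ 0.    0.    5.28 -0.  ]
```

Call:
{"op": "drive_tool", "data": {"rows": [[0,0,-1,0.6],[0.6,-0.4,-2,1.7],[1.6,-1,-2.5,2.8],[2.8,-1.7,-2.5,3.9],[4,-2.4,-2.5,5],[5.2,-3.1,-2.4,6.1],[6.4,-3.9,-2.2,7.2],[7.4,-4.5,-2,8.3]], "grip": 85}}

```text
clock: 12.2
position: [0.5175, 0.3244, 0.2054]
ee_rot: [-0.001, 0.96, 0.279, 0.0]
contact_force: [0.7, 0.3, -0.5]
width: 0.0849
gripper_force: 0.0
```

```bash
python3 plan.py .5066,.3475,.15,-10.8
```

```text
now 12.2 [ 0.5175  0.3244  0.2054 32.3772] w 0.0849 F [ 0.7  0.3 -0.5]
[0.5066, 0.3475, 0.15, -10.8] -> [ 0.13 -1.02  2.22  7.2 ]
```

Call:
{"op": "drive_tool", "data": {"rows": [[0,-0.1,0,0.9],[0.05,-0.3,0.2,1.9],[0.08,-0.5,0.5,2.9],[0.1,-0.7,0.9,3.9],[0.13,-0.9,1.3,4.9],[0.13,-1,1.7,5.9],[0.13,-1.02,2,6.8],[0.13,-1.02,2.2,7.2]]}}

```text
clock: 12.87
position: [0.5073, 0.3455, 0.1491]
ee_rot: [0.0, 0.996, -0.093, -0.001]
contact_force: [0.3, 0.4, 0.5]
width: 0.0852
gripper_force: 0.0
```

```bash
python3 plan.py .5066,.3475,.048,-10.8; python3 -c "
from rig import get_state; print(get_state()['qpos'])"
```

```text
now 12.87 [  0.5073   0.3455   0.1491 -10.7242] w 0.0852 F [0.3 0.4 0.5]
[0.5066, 0.3475, 0.048, -10.8] -> [-0.04 -0.07  4.04  0.01]
[4.84608701e-01 4.05658611e-01 1.57663753e+00 1.35246784e-04
 1.16065731e+00 2.24252307e+00]
```

Call:
{"op": "drive_tool", "data": {"rows": [[-0.04,-0.07,0.5,0],[-0.04,-0.07,1.3,0],[-0.04,-0.07,2.1,0],[-0.04,-0.07,2.9,0],[-0.04,-0.07,3.5,0],[-0.04,-0.07,3.9,0],[-0.04,-0.07,4,0],[-0.04,-0.07,4,0]]}}

```text
clock: 13.53
position: [0.507, 0.3473, 0.0495]
ee_rot: [0.0, 0.996, -0.092, -0.0]
contact_force: [-0.1, -0.2, 0.2]
width: 0.0851
gripper_force: 0.0
```

Call:
{"op": "drive_tool", "data": {"rows": [[0,0,0,0],[0,0,0,0],[0,0,0,0],[0,0,0,0],[0,0,0,0],[0,0,0,0],[0,0,0,0],[0,0,0,0]], "grip": 20, "newtons": 80}}

```text
clock: 14.2
position: [0.5083, 0.3502, 0.0517]
ee_rot: [-0.003, 0.996, -0.092, 0.001]
contact_force: [-0.9, 5.5, 2.8]
width: 0.0277
gripper_force: 78.5
```

Call:
{"op": "drive_tool", "data": {"rows": [[0,0,0,0],[0,0,0,0],[0,0,-0.1,0],[0,0,-0.2,0],[0,0,-0.3,0],[0,0,-0.4,0],[0,0,-0.5,0],[0,0,-0.6,0]]}}

```text
clock: 14.87
position: [0.507, 0.3469, 0.0649]
ee_rot: [0.0, 0.996, -0.092, -0.0]
contact_force: [0.4, 0.3, -4.2]
width: 0.0276
gripper_force: 79.1
```

```bash
python3 plan.py .5066,.3475,.048,-10.8; python3 -c "
from h import *
p,d=eyes.get_image('side'); cv2.imwrite('pics/s2.png',cv2.resize(p[130:250,230:390],None,fx=5,fy=5,interpolation=cv2.INTER_CUBIC)[...,::-1])"
```

```text
now 14.87 [  0.507    0.3469   0.0649 -10.5401] w 0.0276 F [ 0.4  0.3 -4.2]
[0.5066, 0.3475, 0.048, -10.8] -> [-0.02 -0.02  0.68  0.04]
```

View pics/s2.png

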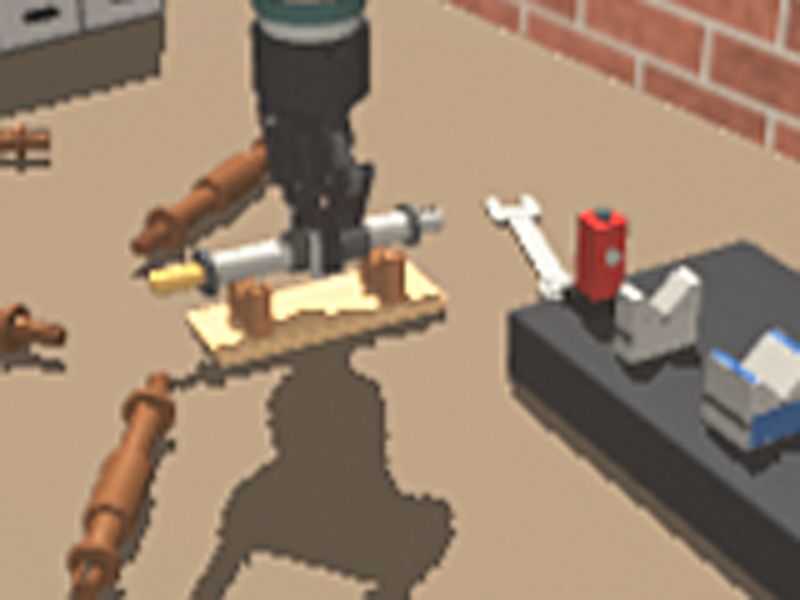

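The spindle is held level above the cradle at crop (320,240), and both blocks stand on the plate. I'll carry it over.

Call:
{"op": "drive_tool", "data": {"rows": [[0,0,-0.4,0],[0,0,-1.2,0],[0,0,-2.2,0],[0,0,-3.2,0],[0,0,-4.2,-0.5],[0,0,-5,-1.4],[0,0,-5.6,-2.4],[0,0,-5.8,-3.4]]}}

```text
clock: 15.58
position: [0.5084, 0.348, 0.2141]
ee_rot: [-0.001, 0.996, 0.089, 0.003]
contact_force: [1.2, 0.6, -4.9]
width: 0.0276
gripper_force: 79.3
```

```bash
python3 plan.py .5993,.0725,.21,82.5
```

```text
now 15.58 [ 0.5084  0.348   0.2141 10.1636] w 0.0276 F [ 1.2  0.6 -4.9]
[0.5993, 0.0725, 0.21, 82.5] -> [  1.64  11.49   0.16 -12.06]
```

Call:
{"op": "drive_tool", "data": {"rows": [[0.1,0.5,0,-0.9],[0.3,1.4,0,-1.9],[0.5,2.6,0,-2.9],[0.7,3.8,0,-3.9],[0.9,5,0,-4.9],[1.1,6.2,0,-5.9],[1.2,7.3,0,-6.9],[1.3,8.3,0,-7.9]]}}

```text
clock: 16.25
position: [0.5749, 0.1466, 0.2107]
ee_rot: [0.0, 0.877, 0.481, 0.0]
contact_force: [0.0, 0.3, -4.7]
width: 0.0279
gripper_force: 79.5
```

```bash
python3 plan.py .5993,.0725,.2,82.5
```

```text
now 16.25 [ 0.5749  0.1466  0.2107 57.5335] w 0.0279 F [ 0.   0.3 -4.7]
[0.5993, 0.0725, 0.2, 82.5] -> [-1.98  2.41  0.43 -4.16]
```

Call:
{"op": "drive_tool", "data": {"rows": [[-0.2,0.3,0,-0.6],[-0.6,0.8,0,-1.4],[-1,1.3,0,-2.2],[-1.4,1.7,0,-3],[-1.7,2.1,0.1,-3.6],[-1.9,2.3,0.2,-4],[-1.98,2.41,0.3,-4.16],[-1.98,2.41,0.4,-4.16]]}}

```text
clock: 16.92
position: [0.5988, 0.0736, 0.2002]
ee_rot: [0.0, 0.754, 0.657, 0.0]
contact_force: [0.6, -0.0, -5.1]
width: 0.0278
gripper_force: 79.6
```

Call:
{"op": "drive_tool", "data": {"rows": [[0,0,0.4,0],[0,0,1,0],[0,0,1.6,0],[0,0,2,0],[0,0,2.3,0],[0,0,2.4,0],[0,0,2.4,0],[0,0,2.4,0]]}}

```text
clock: 17.58
position: [0.5992, 0.0745, 0.1405]
ee_rot: [0.0, 0.753, 0.658, 0.0]
contact_force: [-0.4, -0.0, -5.3]
width: 0.0277
gripper_force: 79.6
```

```bash
python3 plan.py .5993,.0725,.12,82.5; python3 -c "
from h import *
p,d=eyes.get_image('side'); cv2.imwrite('pics/s3.png',cv2.resize(p[130:280,310:470],None,fx=4,fy=4,interpolation=cv2.INTER_CUBIC)[...,::-1]); np.save('s3.npy',d)
p,d=eyes.get_image('top'); cv2.imwrite('pics/t3.png',cv2.resize(p[115:215,300:430],None,fx=6,fy=6,interpolation=cv2.INTER_CUBIC)[...,::-1]); np.save('t3.npy',d)"
```

```text
now 17.58 [5.99200e-01 7.45000e-02 1.40500e-01 8.22339e+01] w 0.0277 F [-0.4 -0.  -5.3]
[0.5993, 0.0725, 0.12, 82.5] -> [-0.08  0.02  0.82 -0.04]
```

View pics/s3.png

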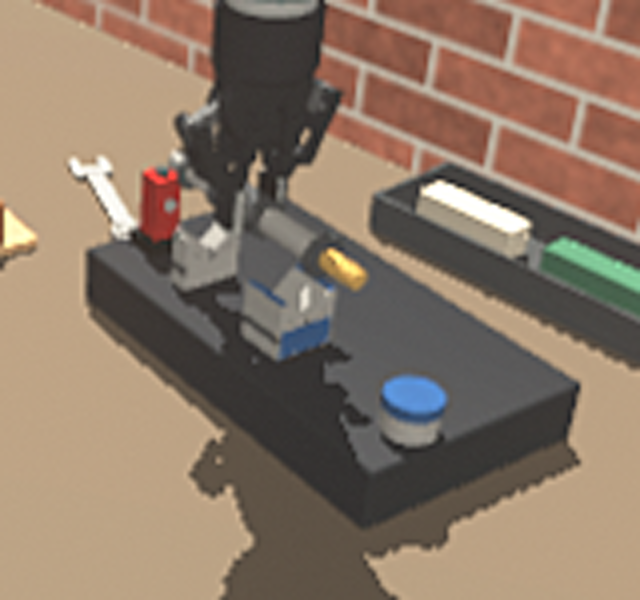

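View pics/t3.png

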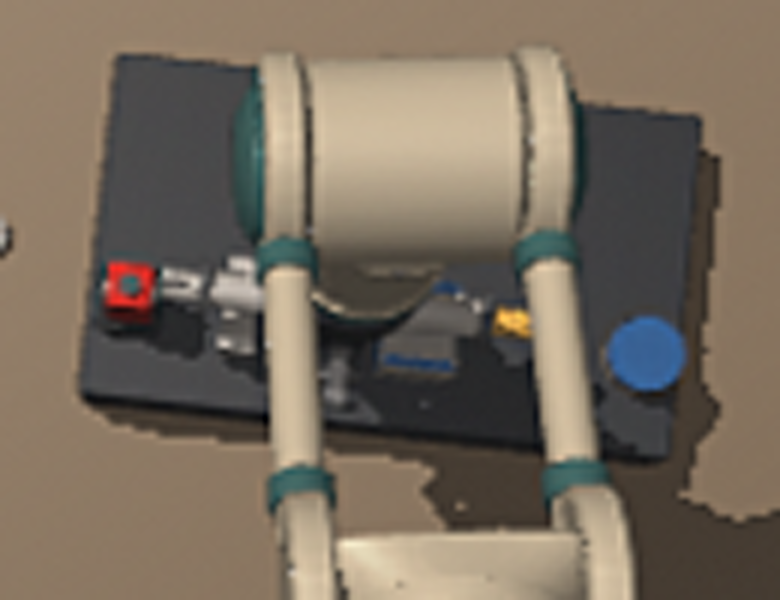

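The top view shows the plain end at crop (163,281) just right of the stop, the collar at about (212,285), the thread tip at (531,323) and the narrow block at (238,303). I'll turn these into positions.

```bash
python3 - <<'E'
from h import *
np.set_printoptions(precision=4,suppress=True)
k=lambda p,s=6,a=300,b=115:((p[0]+.5)/s-.5+a,(p[1]+.5)/s-.5+b)
a=plane("top",*k((163,281)),.137);b=plane("top",*k((531,323)),.137)
print("plain",a,"thread",b,np.linalg.norm(a-b),"origin est",a+(b-a)*86/210)
ks=lambda p:k(p,4,310,130)
print("side thread tip",plane("side",*ks((364,277)),.134))
for p in ((218,305),(257,305)): print("narrow edges",plane("top",*k((p[0],p[1])),.095))
for n,f in(("top","t3.npy"),("side","s3.npy")):
    w=cloud(n,np.load(f))
    P,_=box(w,(.53,-.1),(.65,.17),.108,.155)
    # points near spindle line
    q=P[:,:2]-[.6002,.0794]; y=q@[-.1305,-.9914]; x=q@[.9914,-.1305]; m=abs(x)<.02
    for l,h in((-.09,-.064),(-.06,-.03),(.03,.08),(.085,.092),(.095,.13)):
        s=m&(y>l)&(y<h); print(n,l,h,s.sum(),P[s,2].max() if s.any() else '',np.median(x[s]) if s.any() else '')
    print(n,"extent",np.sort(y[m])[[0,1,-2,-1]])
    P,_=box(w,(.55,.09),(.66,.16),.085,.1);y=(P[:,:2]-[.6002,.0794])@[-.1305,-.9914];print("narrow y range",y.min(),y.max(),np.median(y))
    P,_=box(w,(.55,-.03),(.64,.07),.085,.1);y=(P[:,:2]-[.6002,.0794])@[-.1305,-.9914];print("wide y range",y.min(),y.max())
    P,_=box(w,(.59,.16),(.64,.21),.105,.12);y=(P[:,:2]-[.6002,.0794])@[-.1305,-.9914];print("stop",y.min(),y.max(),P.mean(0))
E
```

```text
plain [0.613  0.1663 0.137 ] thread [ 0.5871 -0.0286  0.137 ] 0.19663430413257743 origin est [0.6024 0.0865 0.137 ]
side thread tip [ 0.5876 -0.0434  0.134 ]
narrow edges [0.6062 0.136  0.095 ]
narrow edges [0.6058 0.1146 0.095 ]
top -0.09 -0.064 48 0.1545425810433389 -0.0005923582265328522
top -0.06 -0.03 44 0.14688735177079387 -0.0024351043710949998
top 0.03 0.08 66 0.14651168518736896 -0.0023401058909374006
top 0.085 0.092 9 0.14914738024437543 -0.003619775158605018
top 0.095 0.13 19 0.14565401956934138 -0.0021210301115913367
top extent [-0.0893 -0.0876  0.1055  0.1065]
narrow y range -0.05419905646992439 -0.037414160488148065 -0.04591382909872242
wide y range 0.03478846323147238 0.07490561361427506
stop -0.11876203552876499 -0.09553987272869949 [0.6134 0.1854 0.1134]
side -0.09 -0.064 17 0.1402500449801292 -0.007600003051517689
side -0.06 -0.03 18 0.13772984087113158 -0.010412410084601956
side 0.03 0.08 89 0.14233848033275326 -0.008003846405961645
side 0.085 0.092 66 0.15073752231232407 -0.006892494218507371
side 0.095 0.13 58 0.1401546668084876 -0.005403867046817872
side extent [-0.0914 -0.0879  0.124   0.1245]
narrow y range -0.05405618718072431 -0.03182576248796444 -0.03851420394128048
wide y range 0.03783742572684202 0.07979943661250022
stop -0.11556535640735473 -0.09107228156383806 [0.6082 0.1796 0.1108]
```

Call:
{"op": "drive_tool", "data": {"rows": [[-0.08,0.02,0.2,-0.04],[-0.08,0.02,0.4,-0.04],[-0.08,0.02,0.6,-0.04],[-0.08,0.02,0.8,-0.04],[-0.08,0.02,1,-0.04],[-0.08,0.02,1.15,-0.04],[-0.08,0.02,1.25,-0.04],[-0.08,0.02,1.3,-0.04]]}}

```text
clock: 18.35
position: [0.5987, 0.0723, 0.1069]
ee_rot: [-0.0, 0.752, 0.659, -0.0]
contact_force: [0.5, 0.6, -5.9]
width: 0.0277
gripper_force: 79.6
```

Call:
{"op": "drive_tool", "data": {"rows": [[0,0,0.06,0],[0,0,0.12,0],[0,0,0.18,0],[0,0,0.24,0],[0,0,0.28,0],[0,0,0.3,0],[0,0,0.3,0],[0,0,0.3,0]]}}

```text
clock: 19.02
position: [0.599, 0.0723, 0.1001]
ee_rot: [-0.0, 0.752, 0.659, 0.0]
contact_force: [-0.3, 0.1, -5.2]
width: 0.028
gripper_force: 79.6
```

```bash
python3 plan.py .5993,.0725,.0977,82.5
```

```text
now 19.02 [5.99000e-01 7.23000e-02 1.00100e-01 8.24682e+01] w 0.028 F [-0.3  0.1 -5.2]
[0.5993, 0.0725, 0.0977, 82.5] -> [ 0.01  0.01  0.1  -0.01]
```

Call:
{"op": "drive_tool", "data": {"rows": [[0,0,0.02,0],[0,0,0.04,0],[0,0,0.06,0],[0,0,0.08,0],[0,0,0.1,0],[0,0,0.11,0],[0,0,0.11,0],[0,0,0.11,0]]}}

```text
clock: 19.68
position: [0.5993, 0.0723, 0.0979]
ee_rot: [0.0, 0.752, 0.659, 0.0]
contact_force: [-0.2, 0.0, 0.5]
width: 0.0279
gripper_force: 80.0
```

Call:
{"op": "drive_tool", "data": {"rows": [[0,0,0.01,0],[0,0,0.02,0],[0,0,0.02,0],[0,0,0.02,0],[0,0,0.02,0],[0,0,0.02,0],[0,0,0.02,0],[0,0,0.02,0]], "newtons": 25}}

```text
clock: 20.35
position: [0.5993, 0.0723, 0.0979]
ee_rot: [0.0, 0.752, 0.659, 0.001]
contact_force: [-1.6, -0.8, 6.0]
width: 0.0278
gripper_force: 80.4
```

Call:
{"op": "drive_tool", "data": {"rows": [[0,0,0,0],[0,0,0,0],[0,0,0,0],[0,0,0,0],[0,0,0,0],[0,0,0,0],[0,0,-0.3,0],[0,0,-0.8,0]], "grip": 70}}

```text
clock: 21.02
position: [0.5979, 0.0723, 0.1159]
ee_rot: [-0.001, 0.752, 0.659, -0.001]
contact_force: [0.7, -0.2, 1.1]
width: 0.0702
gripper_force: 0.0
```

Call:
{"op": "drive_tool", "data": {"rows": [[0,0,-0.8,0],[0,0,-1.8,0],[0,0,-3,0],[0,0,-4.2,0],[0,0,-5.4,0],[0,0,-6.6,0],[0,0,-7.8,0],[0,0,-8.6,0]]}}

```text
clock: 21.68
position: [0.5995, 0.0723, 0.336]
ee_rot: [0.002, 0.752, 0.659, 0.002]
contact_force: [0.2, 0.9, 0.2]
width: 0.0701
gripper_force: 0.0
```

```bash
python3 plan.py .4925,-.3595,.3,76.8 .4925,-.3595,.175,76.8
```

```text
now 21.68 [5.99500e-01 7.23000e-02 3.36000e-01 8.24773e+01] w 0.0701 F [0.2 0.9 0.2]
[0.4925, -0.3595, 0.3, 76.8] -> [-17.68  -1.98   1.44   0.95]
[0.4925, -0.3595, 0.175, 76.8] -> [ 0.  0.  5. -0.]
```

Call:
{"op": "drive_tool", "data": {"rows": [[-0.6,-0.1,0,0],[-1.8,-0.2,0,0.1],[-3.2,-0.4,0,0.2],[-4.7,-0.6,0,0.3],[-6.2,-0.8,0,0.5],[-7.7,-1,0,0.7],[-9.2,-1.2,0,0.9],[-10.6,-1.3,0,0.95]], "grip": 60}}

```text
clock: 22.35
position: [0.53, -0.1882, 0.3314]
ee_rot: [-0.0, 0.784, 0.62, -0.001]
contact_force: [0.4, 0.8, 0.3]
width: 0.0598
gripper_force: 0.0
```

```bash
python3 plan.py .4925,-.3595,.3,76.8; python3 - <<'E'
from h import *
np.set_printoptions(precision=4,suppress=True)
ims=[]
for n in("top","side"):
    p,d=eyes.get_image(n); w=cloud(n,d)
    ims.append(cv2.resize(p[115:215,300:430] if n=="top" else p[140:240,330:460],None,fx=4,fy=4,interpolation=cv2.INTER_CUBIC)[...,::-1])
    P,_=box(w,(.53,-.1),(.66,.18),.097,.115); q=P[:,:2]-[.6002,.0794]; y=q@[-.1305,-.9914]; x=q@[.9914,-.1305]
    m=(abs(x)<.03)&(y>-.095); v=np.polyfit(y[m],x[m],1); print(n,"spindle slope,x0",v,"y",y[m].min(),y[m].max())
    m2=m&(abs(y)<.04)&(P[:,2]>.102); print("body",y[m2].min(),y[m2].max(),"z",np.percentile(P[m2,2],95),"x",np.median(x[m2]))
    for nm,z0,z1 in(("gbase",.035,.055),("gpost",.14,.2),("gtop",.185,.21)):
        P,_=box(w,(.43,-.42),(.55,-.3),z0,z1); print(n,nm,len(P),P.mean(0) if len(P) else '',cv2.minAreaRect((P[:,:2]*1000).astype('f4')) if len(P)>3 else '')
cv2.imwrite("pics/c4.png",np.vstack([ims[0],ims[1]])[:, :])
E
```

```text
now 22.35 [ 0.53   -0.1882  0.3314 76.6956] w 0.0598 F [0.4 0.8 0.3]
[0.4925, -0.3595, 0.3, 76.8] -> [-7.01  0.12  1.26 -0.02]
top spindle slope,x0 [-0.0006 -0.0008] y -0.09355929101299158 0.1221104244717313
body -0.03996325401199075 0.02589562981889086 z 0.107822217905944 x -0.0004543836547240498
top gbase 44 [ 0.4822 -0.3654  0.0417] ((493.2503662109375, -357.52447509765625), (48.94667434692383, 55.27555465698242), 75.16588592529297)
top gpost 52 [ 0.4929 -0.3548  0.1745] ((492.83013916015625, -356.5885314941406), (13.170210838317871, 13.65587043762207), 48.05915451049805)
top gtop 20 [ 0.4936 -0.3572  0.1921] ((493.5030212402344, -357.2144470214844), (14.703805923461914, 9.12028694152832), 87.8597640991211)
side spindle slope,x0 [-0.004  -0.0038] y -0.09494423491170302 0.11665732833110955
body -0.027809672187961165 0.029297314135638415 z 0.10488844349489151 x -0.001815472503783773
side gbase 468 [ 0.4858 -0.3644  0.0421] ((491.9472351074219, -361.6544494628906), (48.46662521362305, 57.683658599853516), 75.71205139160156)
side gpost 203 [ 0.4883 -0.3627  0.17  ] ((491.6051025390625, -362.2918701171875), (13.673932075500488, 14.758387565612793), 65.94729614257812)
side gtop 51 [ 0.4901 -0.3618  0.1909] ((492.05426025390625, -361.33087158203125), (13.580329895019531, 14.05824089050293), 52.70281219482422)
```

```bash
python3 -c "
import cv2;i=cv2.imread('pics/c4.png');print(i.shape);h=i.shape[0]//2
import numpy as np;cv2.imwrite('pics/c4b.png',cv2.resize(np.hstack([i[:h],i[h:]]),(800,308)))"
```

```text
(800, 520, 3)
```

View pics/c4b.png

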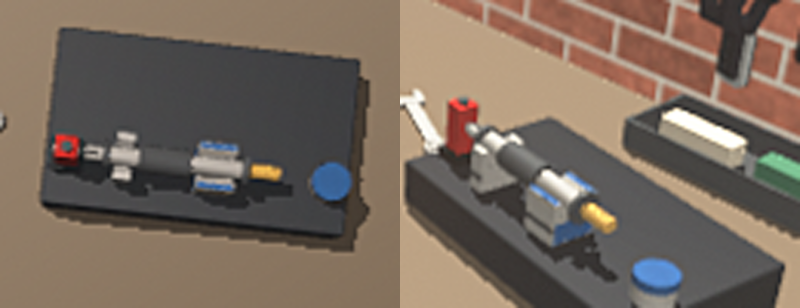

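The spindle is seated level in both blocks: left panel, plain end by the stop at (95,152), body at (167,160), wide block at (217,167). The body top is at z ≈ 0.106, as expected. The gauge is next.

Call:
{"op": "drive_tool", "data": {"rows": [[-0.6,0,0,0],[-1.8,0,0.2,0.1],[-3.2,0.1,0.4,0.15],[-4.6,0.1,0.6,0.15],[-5.8,0.12,0.8,0.15],[-6.7,0.12,1,0.15],[-7,0.12,1.2,0.15],[-7,0.12,1.26,0.15]]}}

```text
clock: 23.12
position: [0.4939, -0.3581, 0.2985]
ee_rot: [-0.001, 0.789, 0.614, -0.0]
contact_force: [0.3, 0.3, -0.8]
width: 0.0599
gripper_force: 0.0
```

```bash
python3 plan.py .4925,-.3595,.174,75.7
```

```text
now 23.12 [ 0.4939 -0.3581  0.2985 75.7366] w 0.0599 F [ 0.3  0.3 -0.8]
[0.4925, -0.3595, 0.174, 75.7] -> [-0.07 -0.04  4.98  0.01]
```

Call:
{"op": "drive_tool", "data": {"rows": [[-0.05,-0.04,0.5,0],[-0.05,-0.04,1.4,0],[-0.05,-0.04,2.4,0],[-0.05,-0.04,3.3,0],[-0.05,-0.04,4.1,0],[-0.05,-0.04,4.6,0],[-0.05,-0.04,4.9,0],[-0.05,-0.04,4.96,0]]}}

```text
clock: 23.78
position: [0.4934, -0.3559, 0.1749]
ee_rot: [-0.002, 0.788, 0.615, 0.0]
contact_force: [-0.1, 0.9, -0.1]
width: 0.0599
gripper_force: 0.0
```

Call:
{"op": "drive_tool", "data": {"rows": [[0,0,0,0],[0,0,0,0],[0,0,0,0],[0,0,0,0],[0,0,0,0],[0,0,0,0],[0,0,0,0],[0,0,0,0]], "grip": 22}}

```text
clock: 24.45
position: [0.4936, -0.3583, 0.1764]
ee_rot: [0.0, 0.789, 0.615, 0.0]
contact_force: [-0.1, 0.4, 0.1]
width: 0.022
gripper_force: 0.0
```

Call:
{"op": "drive_tool", "data": {"rows": [[0,0,0,0],[0,0,0,0],[0,0,0,0],[0,0,0,0],[0,0,0,0],[0,0,0,0],[0,0,0,0],[0,0,0,0]], "grip": 5, "newtons": 70}}

```text
clock: 25.12
position: [0.4937, -0.3583, 0.1765]
ee_rot: [0.0, 0.789, 0.615, 0.0]
contact_force: [-0.5, 0.2, 1.8]
width: 0.0124
gripper_force: 68.1
```

Call:
{"op": "drive_tool", "data": {"rows": [[0,0,0,0],[0,0,0,0],[0,0,-0.1,0],[0,0,-0.2,0],[0,0,-0.35,0],[0,0,-0.5,0],[0,0,-0.6,0],[0,0,-0.6,0]]}}

```text
clock: 25.78
position: [0.4939, -0.3584, 0.1916]
ee_rot: [0.0, 0.789, 0.615, 0.0]
contact_force: [0.9, -0.6, -8.4]
width: 0.0123
gripper_force: 68.3
```

```bash
python3 plan.py .4925,-.3595,.34,75.7; python3 - <<'E'
from h import *
np.set_printoptions(precision=4,suppress=True)
p,d=eyes.get_image("side"); cv2.imwrite("pics/s5.png",cv2.resize(p[220:380,420:540],None,fx=4,fy=3.6,interpolation=cv2.INTER_CUBIC)[...,::-1])
w=cloud("side",d); P,_=box(w,(.43,-.42),(.55,-.3),.045,.065); print(P.mean(0),cv2.minAreaRect((P[:,:2]*1000).astype('f4')))
E
```

```text
now 25.78 [ 0.4939 -0.3584  0.1916 75.8745] w 0.0123 F [ 0.9 -0.6 -8.4]
[0.4925, -0.3595, 0.34, 75.7] -> [-0.06 -0.04 -5.94  0.03]
[ 0.4844 -0.3649  0.0553] ((489.7752685546875, -361.34649658203125), (48.5705680847168, 61.77861404418945), 75.96448516845703)
```

View pics/s5.png

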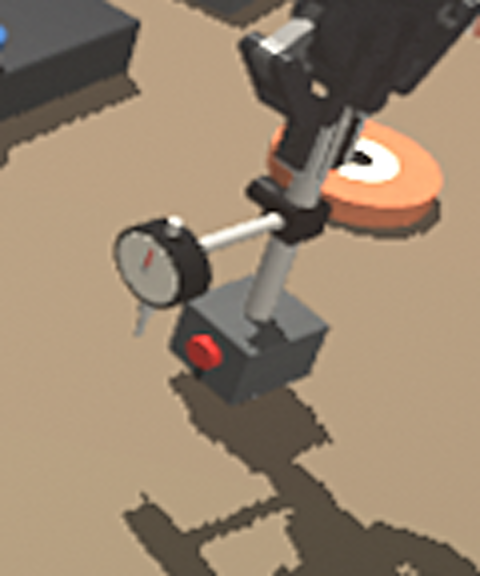

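The gauge hangs upright in the grip (base at crop (250,340), dial at (165,262)). I'll lift it and carry it over.

Call:
{"op": "drive_tool", "data": {"rows": [[0,0,-0.3,0],[0,0,-0.9,0],[0,0,-1.7,0],[0,0,-2.5,0],[0,0,-3.3,0],[0,0,-4,0],[0,0,-4.5,0],[0,0,-4.8,0]]}}

```text
clock: 26.5
position: [0.494, -0.3585, 0.3138]
ee_rot: [0.002, 0.789, 0.615, 0.0]
contact_force: [0.4, -1.2, -9.4]
width: 0.0121
gripper_force: 68.8
```

```bash
python3 plan.py .6845,.0683,.31,82.5
```

```text
now 26.5 [ 0.494  -0.3585  0.3138 75.8742] w 0.0121 F [ 0.4 -1.2 -9.4]
[0.6845, 0.0683, 0.31, 82.5] -> [18.41  3.22  0.15 -1.1 ]
```

Call:
{"op": "drive_tool", "data": {"rows": [[0.3,0.1,0,0],[1,0.2,0,0],[2,0.35,0,-0.1],[3.1,0.55,0,-0.2],[4.2,0.75,0,-0.3],[5.3,0.95,0,-0.4],[6.4,1.1,0,-0.5],[7.5,1.3,0,-0.55]]}}

```text
clock: 27.17
position: [0.5706, -0.182, 0.3099]
ee_rot: [-0.001, 0.771, 0.637, -0.0]
contact_force: [0.7, -0.3, -9.0]
width: 0.0124
gripper_force: 68.6
```

Call:
{"op": "drive_tool", "data": {"rows": [[1.1,0.2,0,-0.05],[2.2,0.4,0,-0.1],[3.3,0.6,0,-0.2],[4.4,0.8,0,-0.3],[5.5,1,0,-0.4],[6.5,1.1,0,-0.5],[7.3,1.2,0,-0.55],[7.9,1.3,0,-0.55]]}}

```text
clock: 27.83
position: [0.6397, 0.0068, 0.3098]
ee_rot: [-0.002, 0.751, 0.66, -0.0]
contact_force: [-0.5, 1.6, -8.9]
width: 0.0121
gripper_force: 68.6
```

```bash
python3 plan.py .6845,.0683,.31,82.5 .6845,.0683,.24,82.5
```

```text
now 27.83 [6.39700e-01 6.80000e-03 3.09800e-01 8.25855e+01] w 0.0121 F [-0.5  1.6 -8.9]
[0.6845, 0.0683, 0.31, 82.5] -> [ 2.67  1.46 -0.01  0.01]
[0.6845, 0.0683, 0.24, 82.5] -> [ 0.   0.   2.8 -0. ]
```

Call:
{"op": "drive_tool", "data": {"rows": [[0.5,0.3,0,0],[1.1,0.6,0,0],[1.7,0.9,0,0],[2.2,1.2,0,0],[2.5,1.4,0,0],[2.67,1.46,0,0],[2.67,1.46,0,0],[2.67,1.46,0,0]]}}

```text
clock: 28.5
position: [0.6846, 0.0643, 0.3109]
ee_rot: [-0.0, 0.752, 0.659, -0.001]
contact_force: [-0.9, 0.0, -8.2]
width: 0.0123
gripper_force: 68.6
```

Call:
{"op": "drive_tool", "data": {"rows": [[0,0,0.3,0],[0,0,0.8,0],[0,0,1.3,0],[0,0,1.8,0],[0,0,2.2,0],[0,0,2.4,0],[0,0,2.5,0],[0,0,2.5,0]]}}

```text
clock: 29.17
position: [0.6846, 0.0646, 0.2483]
ee_rot: [-0.0, 0.752, 0.659, -0.0]
contact_force: [-0.8, 0.5, -9.2]
width: 0.0124
gripper_force: 68.5
```

```bash
python3 plan.py .6845,.0683,.2265,82.5; python3 - <<'E'
from h import *
p,d=eyes.get_image("side"); cv2.imwrite("pics/s6.png",cv2.resize(p[110:260,330:460],None,fx=4,fy=4,interpolation=cv2.INTER_CUBIC)[...,::-1])
E
```

```text
now 29.17 [6.84600e-01 6.46000e-02 2.48300e-01 8.24474e+01] w 0.0124 F [-0.8  0.5 -9.2]
[0.6845, 0.0683, 0.2265, 82.5] -> [ 0.14 -0.02  0.87 -0.01]
```

View pics/s6.png

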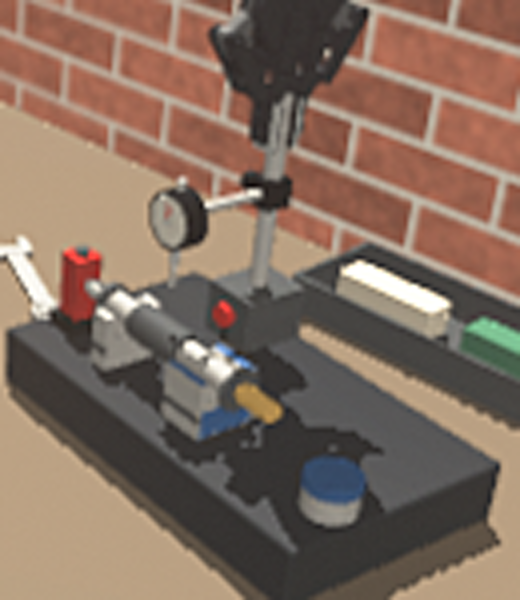

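The gauge is above its place, with the stylus at crop (173,280) about 20 mm above the body. I'll lower it slowly.

Call:
{"op": "drive_tool", "data": {"rows": [[0.05,0,0.1,0],[0.1,0,0.22,0],[0.14,0,0.34,0],[0.14,0,0.46,0],[0.14,0,0.56,0],[0.14,0,0.65,0],[0.14,0,0.71,0],[0.14,0,0.75,0]]}}

```text
clock: 29.88
position: [0.6852, 0.0684, 0.2297]
ee_rot: [-0.0, 0.752, 0.659, -0.0]
contact_force: [0.7, 0.4, -9.9]
width: 0.0126
gripper_force: 68.7
```

Call:
{"op": "drive_tool", "data": {"rows": [[0,0,0.02,0],[0,0,0.04,0],[0,0,0.06,0],[0,0,0.08,0],[0,0,0.1,0],[0,0,0.1,0],[0,0,0.1,0],[0,0,0.1,0]]}}

```text
clock: 30.55
position: [0.6854, 0.0684, 0.2276]
ee_rot: [0.0, 0.752, 0.659, 0.0]
contact_force: [0.8, -0.0, -8.5]
width: 0.0121
gripper_force: 68.7
```

```bash
python3 plan.py .6845,.0683,.2265,82.5
```

```text
now 30.55 [6.85400e-01 6.84000e-02 2.27600e-01 8.24693e+01] w 0.0121 F [ 0.8 -0.  -8.5]
[0.6845, 0.0683, 0.2265, 82.5] -> [-0.01 -0.03  0.04 -0.01]
```

Call:
{"op": "drive_tool", "data": {"rows": [[0,0,0.01,0],[0,0,0.02,0],[0,0,0.03,0],[0,0,0.04,0],[0,0,0.05,0],[0,0,0.05,0],[0,0,0.05,0],[0,0,0.05,0]]}}

```text
clock: 31.22
position: [0.6853, 0.0684, 0.2265]
ee_rot: [0.0, 0.752, 0.659, 0.0]
contact_force: [0.3, -0.6, -6.6]
width: 0.0127
gripper_force: 68.8
```

Call:
{"op": "drive_tool", "data": {"rows": [[0,0,0.01,0],[0,0,0.02,0],[0,0,0.03,0],[0,0,0.03,0],[0,0,0.03,0],[0,0,0.03,0],[0,0,0.03,0],[0,0,0.03,0]]}}

```text
clock: 31.88
position: [0.6855, 0.0684, 0.2265]
ee_rot: [0.0, 0.752, 0.659, 0.0]
contact_force: [-2.3, -0.0, 1.8]
width: 0.0123
gripper_force: 69.7
```

Call:
{"op": "drive_tool", "data": {"rows": [[0,0,0,0],[0,0,0,0],[0,0,0,0],[0,0,0,0],[0,0,0,0],[0,0,0,0],[0,0,0,0],[0,0,0,0]], "grip": 50}}

```text
clock: 32.55
position: [0.6854, 0.0684, 0.2255]
ee_rot: [0.0, 0.752, 0.659, 0.0]
contact_force: [0.0, -0.7, -0.3]
width: 0.0502
gripper_force: 0.0
```

Call:
{"op": "drive_tool", "data": {"rows": [[0,0,-0.3,0],[0,0,-0.9,0],[0,0,-1.7,0],[0,0,-2.6,0],[0,0,-3.5,0],[0,0,-4.4,0],[0,0,-5,0],[0,0,-5.2,0]]}}

```text
clock: 33.22
position: [0.6862, 0.0685, 0.3597]
ee_rot: [0.002, 0.752, 0.659, 0.002]
contact_force: [0.1, -0.1, 0.6]
width: 0.05
gripper_force: 0.0
```

Call:
{"op": "drive_tool", "data": {"rows": [[-0.6,0,0,0],[-1.6,0,0,0],[-2.8,0,0,0],[-4,0,0,0],[-5.2,0,0,0],[-6.4,0,0,0],[-7.6,0,0,0],[-8.6,0,0,0]]}}

```text
clock: 33.88
position: [0.6556, -0.1479, 0.3537]
ee_rot: [-0.001, 0.753, 0.659, -0.001]
contact_force: [-0.3, 0.5, 0.5]
width: 0.0502
gripper_force: 0.0
```

```bash
python3 - <<'E'
from h import *
np.set_printoptions(precision=4,suppress=True)
out=[]
for n in("top","side"):
    p,d=eyes.get_image(n); w=cloud(n,d)
    out.append(cv2.resize(p[100:215,295:430] if n=="top" else p[110:225,330:465],(400,341),interpolation=cv2.INTER_CUBIC)[...,::-1])
    R=np.array([[.9914,-.1305],[-.1305,-.9914]])
    def st(nm,lo,hi,z0,z1):
        P,_=box(w,lo,hi,z0,z1); q=(P[:,:2]-[.6002,.0794])@R.T; print(n,nm,len(P),"x",q[:,0].min(),q[:,0].max(),"y",q[:,1].min(),q[:,1].max(),"med",np.median(q,0),"z",np.percentile(P[:,2],[50,95]))
    st("gbase",(.64,.02),(.75,.12),.08,.1); st("gpost",(.66,.03),(.71,.1),.2,.26); st("dial",(.56,.04),(.63,.12),.125,.2)
    st("body",(.57,.06),(.63,.1),.097,.112); st("thread",(.56,-.06),(.61,-.02),.085,.105); st("narrow",(.55,.1),(.66,.15),.09,.1);st("wide",(.55,-.01),(.64,.05),.09,.1)
cv2.imwrite("pics/f.png",np.hstack(out))
E
```

```text
top gbase 149 x 0.05211511403352147 0.11413109378256137 y -0.02407752134518267 0.023547461880559457 med [ 0.0758 -0.0045] z [0.0931 0.0972]
top gpost 36 x 0.07882369609151384 0.09319278409508791 y -0.006625941344348264 0.007180072351862303 med [ 0.0835 -0.0004] z [0.239  0.2456]
top dial 119 x -0.00883472324982493 0.02890297733863313 y -0.022341878641452744 0.021138518251653367 med [-0.0004 -0.0018] z [0.1825 0.1915]
top body 52 x -0.014978905655392291 0.010215904501545478 y -0.021615357175897836 0.020824271658204895 med [-0.0066 -0.0005] z [0.102 0.108]
top thread 30 x -0.007318540415769153 0.007416508758437799 y 0.10137466823753866 0.12210829088600887 med [-0.0003  0.1121] z [0.0956 0.0996]
top narrow 87 x -0.025249274694829803 0.024929829069437436 y -0.07066769199330794 -0.019114722587150683 med [-0.0046 -0.0459] z [0.0963 0.0997]
top wide 151 x -0.025305565970157658 0.024960395117450983 y 0.03164610949810934 0.0901191408974312 med [-0.0006  0.0577] z [0.0942 0.0994]
side gbase 195 x 0.049756293829468105 0.11187421203288121 y -0.020903359154525868 0.029315050261878556 med [0.0764 
[... 170 characters left out ...]
 dial 205 x -0.012845619497082995 0.02968557962628865 y -0.01856611055680203 0.024661029248077528 med [-0.007   0.0071] z [0.1701 0.1884]
side body 60 x -0.01599466102311223 0.0094353070560032 y -0.018442954518581092 0.02019160525368406 med [-0.0054  0.002 ] z [0.1015 0.1042]
side thread 51 x -0.009017649933532641 0.007072248187097014 y 0.10035446847596298 0.1257566376981125 med [-0.0044  0.1169] z [0.093  0.0966]
side narrow 65 x -0.026295081136438445 0.02399677673169179 y -0.062487223628006974 -0.019356225391695448 med [-0.009 -0.045] z [0.0947 0.0994]
side wide 139 x -0.027506125910001223 0.02352013206574751 y 0.02865971015211843 0.09172113148538705 med [-0.0073  0.057 ] z [0.0941 0.0991]
```

View pics/f.png

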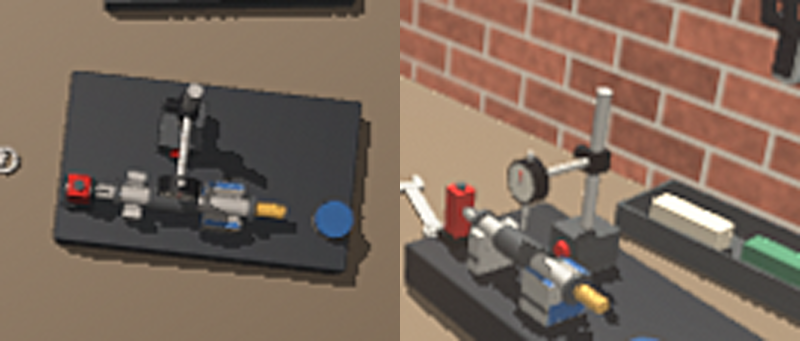

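The spindle is seated in both blocks with its plain end by the stop. The gauge stands upright behind it, stylus over the body (right panel (525,215)), and the gripper is clear. I'm handing the job in.

```bash
python3 -c "
from rig import order; print(order.sign_off())"
```

```text
the job is handed in; nothing more can be done
None
```

The run-out check is set up and handed in (no verdict returned): the last measurements show the spindle level in both V-blocks with its plain end about 5 mm from the stop, the gauge upright behind it with the stylus over the body's middle, and I saw no movement of the tin, wheel or spanner, which I did not measure.

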